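Unlock the push-and-turn key lockbox

TASK

Unlock the larger of the two grey key lockboxes on the check-in counter: press its ridged knob down, turn it counter-clockwise (seen from above) while it is held down, until it is over at the open end and springs back up, then let go of it. Do not turn the knob of the smaller lockbox.

Things in the scene. Friction and masses are not known exactly. Their poses are not given: they have to be found in the camera images.
- lockbox: The larger grey steel lockbox, bolted down: 130 (x) x 170 (y) x 70 mm high, toggle latch on its front (-x). Origin: centre of its underside. The black knob stands in the middle of its flat top, on its z axis. Two dark pips on the top mark where the pointer is when closed (at the front) and open. The smaller box (85 x 105 x 50 mm, knob alike) is 220 mm or more away, centre to centre.
- knob_top (a point): Centre of the larger box's knob's flat top, 118 mm above the counter at rest; turns with the knob, steel pointer strip along its -x. The knob: upright cylinder 44 mm across (46 over fine ridges), 36 mm high, underside 12 mm above the box's top; grip it from above in any direction, firmly (60 N does not slip). Fingertips 15 mm above the box's top before pressing stay clear of it.
- knob (a joint): Turn of the larger box's knob in rad, counter-clockwise from above positive: 0 closed (starts at 0 to 0.05), stop at 1.25 (72 degrees, open). Unpressed, a hidden tooth stops it at about 0.1. From 0.8 on the tooth is past its ridge: let go, the knob springs up and stays open; let go between 0.1 and 0.8 it stays stuck down. Turning it pressed takes about 0.05 N m.
- knob_press (a joint): How far the larger box's knob is pressed straight down, in m: 0 up (at rest), 0.010 at its stop. A spring holds it up: 6 N to start, 16 N at the stop. It must be down 0.005 or more to turn past the tooth; 0.007 to 0.008 (about 14 N) is right.
- small_knob (a joint): Turn of the smaller lockbox's knob in rad, the same way; starts at 0 and is to be left there.
Not all that is in view belongs to the job. Leave any pink look-alike of the lockbox alone.

How it is judged:
By the outcome, as a careful person would: the job done as asked, in the order asked, and still so for the second after the job is handed in, with the robot touching nothing.
It also fails if it takes over 29 s, if anything falls off the work surface, if the arm or the gripper's body presses on something with over 40 N, if the wrist force passes 120 N, or if a joint passes its speed limit or range.

ROBOT

A 6-joint arm with a two-finger parallel gripper is mounted at the origin on the work surface. World frame = base frame: x ahead of the robot, y to its left, z up, the work surface at z = 0. Lengths are in mm, angles in rad, forces in N, time in s.
With the tool pointing down it reaches from about 350 to 975 mm from the base axis. Payload 7.1 kg.
Tool frame: the origin (TCP) lies between the finger pads; the fingertips stand 14 mm ahead of it and the grasp point (between the pads) lies 5 mm behind it; z points along the fingers, y is the line along which they close (so a half turn about z gives the same grasp; the last joint's range is limited). The gripper opens to 88 mm and grips with 3 to 60 N. Pads are 20 mm wide; open, the fingers measure 115 mm over their backs; the gripper's body (75 mm by 178 mm) begins 61 mm behind the grasp point.
Start: joints at [-1.121, 0.423, 1.63, -0, 1.089, -0.019], TCP at [282.399, -557.544, 214.575] pointing down, gripper open.
Joint ranges: [-3, 3], [-0.9, 2.11], [0.09, 2.58], [-1.31, 4.45], [0.11, 2.69], [-2.54, 2.54]. Speed limits (rad/s): [2.39, 2.39, 3.01, 3.14, 3.14, 3.14].

INTERFACE

Orientations are given as a rotation vector (axis times angle).
In Python, from workcell import ctrl gives the robot as it stands. The module is installed in compiled form; this text tells all that it offers.
- The arm moves only by the tool servo_tool, never from a script. Its argument "plan" is a list of rows, each a list of 3 entries, a list of its own where there are three numbers: the closure, from 0 (fully open) to 1 (shut), then the shift along the world's x, y, z in mm, then the turn about the world's z in degrees. In form: [[hand, [x, y, z], yaw], ...]. A call has 1 to 10 rows; each row is the pose to reach, as a shift and turn from the pose commanded when the call began; what a row does not reach only later rows make up. A row lasts 1/12 s, in which the tool goes at most 41.7 mm and 7.16 degrees, less where a joint would pass 70% of its speed; a pose out of reach is approached as far as the arm can. A call with a gripper value outside its range is refused whole. The fingers move at their own pace and stop on an object; the grip force is fixed at half the most. Time passes only in rows, so rows that repeat a pose let the fingers close. It gives the time, the measured TCP pose, the force, the opening and the grip force at its end, in the units of the state.
- ctrl.get_obs(): the state, without advancing time (a new reading comes with each control period).
- ctrl.get_image(name): name is "scene" or "top" or "wrist"; returns the picture (480x640x3 uint8, blue, green, red); there is no depth.
- ctrl.camera_info(name): a dict with "fovy" (degrees; the focal length in pixels is half the picture's height over the tangent of half this angle, whatever the lens; pixels are square), "cx", "cy" (the principal point, pixels), "rvec" (rotation vector, rad) and "tvec" (3), from world to camera coordinates, as OpenCV has them; the wrist camera has in their place "T_tool_cam" (4x4, takes a point from camera to tool coordinates, whose origin is the TCP and whose axes are the flange's). Camera axes: x right, y down, z forward; pixel columns grow to the right and rows downward; lengths in mm; the calibration is good to about 2 mm. The wrist camera is an equidistant fisheye: a pixel r from the principal point sees the ray r / f radians off the axis. A picture is of the moment at which its call begins: read the wrist's pose just before it. camera_info takes no time and is no camera call.
- ctrl.close_job(): hands the job in; it is judged then, once.
The state is a dict: "t": time; "qpos": joint angles; "qvel": joint speeds; "joint_torque": joint torques, N m; "ee_pos": TCP position; "orientation": TCP orientation; "ft_force": force on the tool from outside, world axes, zero at the start; "moment": the same for the moment, N m; "width": finger opening in mm; "grasp_force": force on a finger pad.
Only numpy, scipy, OpenCV 4.12 (cv2) and the standard library are available. Lean on these libraries where they do the work, as an engineer would, in place of code of your own. Each camera call takes 0.05 s, during which the arm holds its last target. There are 200 camera calls.

## Working session

There is one attempt and no reset: what is moved stays moved. The work goes in short steps, Python scripts to look and compute and a tool call to move; the robot and the scene stay as the last step left them, time stands still between calls to the robot, and variables do not carry over. Pictures are saved under pics/ and viewed, at most 10 in all, crops included, and the job is handed in when it is done.

Besides the shell and the picture viewer there is one more tool, called after ">>>" by a JSON object that holds its "name" and its "arguments". servo_tool: Moves the arm, as the interface text tells. Its arguments: {"type":"object","properties":{"plan":{"type":"array"}},"required":["plan"]}

```bash
mkdir -p pics
python3 - <<'E'
from workcell import ctrl
import cv2,numpy as np
o=ctrl.get_obs();print(o)
ims={}
for n in("scene","top","wrist"):
    im=ctrl.get_image(n);cv2.imwrite(f"pics/{n}0.png",im);print(n,ctrl.camera_info(n));ims[n]=im
E
```

```text
{'t': 0.0, 'qpos': array([-1.12099173e+00,  4.23817244e-01,  1.63069288e+00,  1.92424245e-07,
        1.08858038e+00, -1.89843750e-02]), 'qvel': array([ 1.35825340e-03, -1.06158348e-03,  1.13732133e-03,  2.44619062e-04,
        3.32395257e-05,  8.48740937e-04]), 'joint_torque': array([-3.85302686e-03, -5.44638813e+01, -2.73670381e+01,  6.40251464e-02,
        2.27707950e-02, -1.59348792e-04]), 'ee_pos': array([ 282.16479048, -557.04736766,  213.81529929]), 'orientation': array([-3.05426301e+00, -7.29307695e-01,  5.02415841e-04]), 'ft_force': array([-0.08163839, -0.3818815 ,  0.5816401 ]), 'moment': array([-0.03939672,  0.05465116, -0.02153047]), 'grasp_force': 0.0, 'width': 87.48672649105981}
scene {'fovy': 55.856259147905035, 'cx': 313.49898002437436, 'cy': 238.36101349296197, 'rvec': array([ 0.85838461,  2.71020523, -0.82149354]), 'tvec': array([ 506.9113014 , -235.14647054, 1118.37609283])}
top {'fovy': 46.82353251076837, 'cx': 313.8792533175186, 'cy': 243.4978078833511, 'rvec': array([ 2.11110883, -2.12672206,  0.16251716]), 'tvec': array([  7.80066813, 647.76504336, 978.27285688])}
wrist {'fovy': 65.70646984690485, 'cx': 324.63866020109, 'cy': 240.663334116474, 'T_tool_cam': array([[ 7.20334647e-04, -9.53581428e-01, -3.01134425e-01,
         8.16667586e+01],
       [ 9.99999451e-01,  9.16256301e-04, -5.09376302e-04,
        -6.93494033e-01],
       [ 7.61648096e-04, -3.01133893e-01,  9.53581564e-01,
        -1.69986688e+02],
       [ 0.00000000e+00,  0.00000000e+00,  0.00000000e+00,
         1.00000000e+00]])}
```

View pics/top0.png

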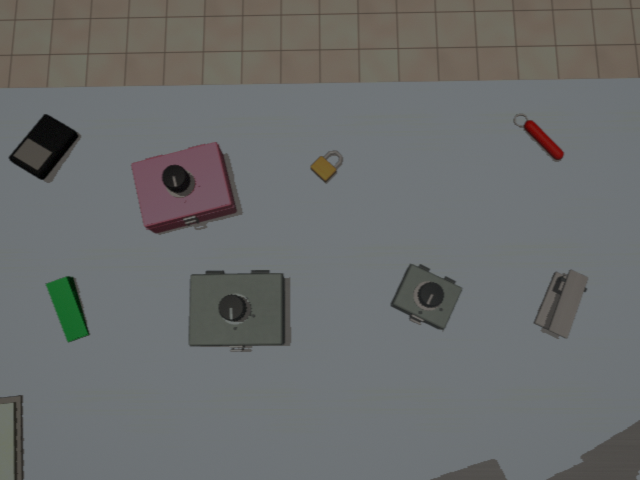

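View pics/scene0.png

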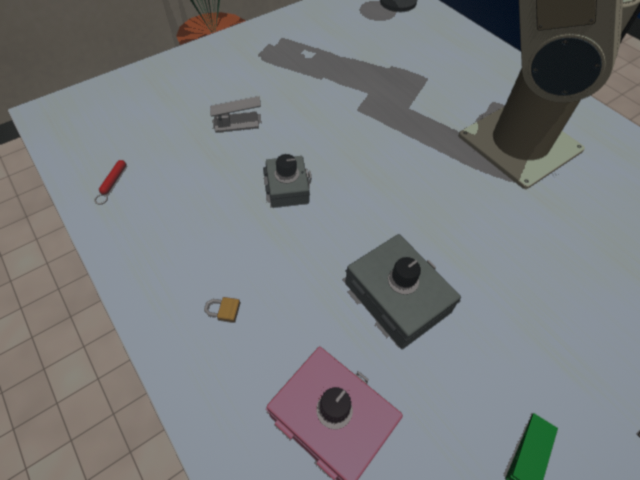

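Top view: candidate knobs are the larger grey box at (232,308), the smaller grey at (431,295) and the pink look-alike at (177,180). In the scene view they are at (406,270), (287,165) and (335,404). I choose the larger grey one and check it in a close crop.

```bash
cat > h.py <<'E'
import cv2,numpy as np
from workcell import ctrl
def P(n):
    c=ctrl.camera_info(n);f=240/np.tan(np.radians(c["fovy"]/2))
    K=np.array([[f,0,c["cx"]],[0,f,c["cy"]],[0,0,1.]]);R=cv2.Rodrigues(c["rvec"])[0]
    return K,R,c["tvec"]
def plane(n,uv,z):
    K,R,t=P(n);d=R.T@np.linalg.inv(K)@[uv[0],uv[1],1];o=-R.T@t
    return o+d*(z-o[2])/d[2]
def tri(a,b):
    M=[]
    for n in("top","scene"):
        K,R,t=P(n);M.append(K@np.c_[R,t])
    X=cv2.triangulatePoints(M[0],M[1],np.float64(a),np.float64(b)).ravel();X=X[:3]/X[3]
    e=[(lambda q:q[:2]/q[2])(m@np.r_[X,1])-p for m,p in zip(M,(a,b))]
    return X,e
def proj(n,X):
    K,R,t=P(n);q=K@(R@X+t);return q[:2]/q[2]
E
python3 - <<'E'
from h import *
t=cv2.imread("pics/top0.png");s=cv2.imread("pics/scene0.png")
a=cv2.resize(t[265:355,180:295],None,fx=3.4,fy=3.4,interpolation=cv2.INTER_CUBIC)
b=cv2.resize(s[230:350,340:465],None,fx=3.2,fy=3.2,interpolation=cv2.INTER_CUBIC)
h=max(a.shape[0],b.shape[0]);c=np.zeros((h,a.shape[1]+b.shape[1],3),np.uint8)
c[:a.shape[0],:a.shape[1]]=a;c[:b.shape[0],a.shape[1]:]=b
cv2.imwrite("pics/crop.png",cv2.convertScaleAbs(c,alpha=1.8));print(c.shape,a.shape)
for n,im,g in(("top",t,(232,308)),("scene",s,(406,270))):
    m=(im.max(2)<48).astype(np.uint8);k,l,st,ce=cv2.connectedComponentsWithStats(m)
    i=l[g[1]-8:g[1]+8,g[0]-8:g[0]+8];i=np.bincount(i[i>0]).argmax();print(n,st[i],ce[i])
# box top outline in top view
g=(t.astype(int));m=((t.max(2)<100)).astype(np.uint8);m[:, :180]=0;m[:,300:]=0;m[:260]=0;m[360:]=0
m=cv2.morphologyEx(m,cv2.MORPH_OPEN,np.ones((15,15)))
r=cv2.minAreaRect(max(cv2.findContours(m,0,2)[0],key=cv2.contourArea));print(r)
q=[plane("top",p,70) for p in cv2.boxPoints(r)];print(np.round(q,1),plane("top",r[0],70))
E
```

```text
(384, 791, 3) (306, 391, 3)
top [219 295  28  26 458] [232.55676856 306.42139738]
scene [392 258  28  30 603] [405.31674959 272.64842454]
((239.0, 308.0), (76.0, 102.0), 90.0)
[[598.2 234.5  70. ]
 [596.7  46.7  70. ]
 [459.8  46.4  70. ]
 [460.8 229.8  70. ]] [528.04217994 139.15476059  70.        ]
```

View pics/crop.png

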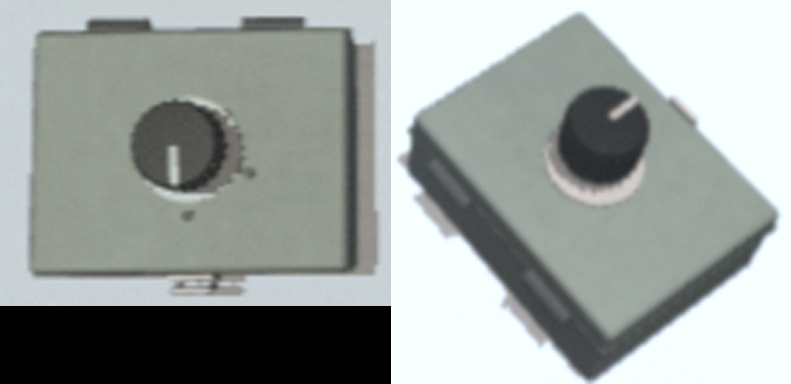

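The crop shows the larger grey box with its knob. The top disc's centre is at crop (174,145), which is top (231,307.5). In the scene part it is at (607,122), which is scene (407.3,268). The pointer is at the closed pip.

Run:
```python
from h import *
a=(174/3.4+180-.35,145/3.4+265-.35);b=((607-391)/3.2+340-.35,122/3.2+230-.35)
X,e=tri(a,b);print(X,e,plane("top",a,118),plane("scene",b,118))
C=np.array([plane("top",(u/3.4+179.65,v/3.4+264.65),70) for u,v in((37,33),(348,30),(352,270),(32,272))]);print(C.round(1),C.mean(0))
# box-top corners, both views
for p,q in(((37,33),(611,340)),((348,30),(413,118)),((352,270),(580,13)),((32,272),(777,215))):
    print(tri((p[0]/3.4+179.65,p[1]/3.4+264.65),((q[0]-391)/3.2+339.65,q[1]/3.2+229.65))[0].round(1))
p=[plane("top",(u/3.4+179.65,v/3.4+264.65),70) for u,v in((188,215),(250,173))];print(p)
o=ctrl.get_obs();print(cv2.Rodrigues(o["orientation"])[0].round(3))
```

```text
[526.50087963 146.27411558 115.4788002 ] [array([-0.04759686,  0.03908549]), array([-0.09054855, -0.01504666])] [526.41008566 145.75689049 118.        ] [527.74348203 147.22616822 118.        ]
[[590.1 229.6  70. ]
 [590.4  61.4  70. ]
 [463.3  58.7  70. ]
 [463.1 227.9  70. ]] [526.73291349 144.38805072  70.        ]
[589.7 230.7  68.6]
[590.7  62.1  65.1]
[462.3  60.3  64.1]
[462.9 229.2  66.4]
[array([492.42905766, 145.83158292,  70.        ]), array([514.31903639, 113.1868213 ,  70.        ])]
[[ 0.892  0.452 -0.001]
 [ 0.452 -0.892  0.001]
 [ 0.    -0.001 -1.   ]]
```

The knob top is at (527,146) with z between 115 and 118, against 118 expected. The box is about 127 x 169 mm and its pips are 70° apart, so the measurement agrees with the text. Travelling above it now.

>>> {"name": "servo_tool", "arguments": {"plan": [[0,[12,35,0],0],[0,[24,70,0],0],[0,[38,108,0],0],[0,[51,147,0],0],[0,[64,185,0],0],[0,[77,222,0],0],[0,[90,259,0],0],[0,[103,296,0],0],[0,[116,334,0],0],[0,[129,372,0],0]]}}

```text
t: 0.98
ee_pos: [411.5, -183.7, 214.6]
orientation: [3.056, 0.729, 0.0]
ft_force: [0.8, -1.6, -0.4]
width: 87.7
grasp_force: 0.0
```

>>> {"name": "servo_tool", "arguments": {"plan": [[0,[13,37,0],0],[0,[26,75,0],0],[0,[39,112,0],0],[0,[52,149,0],0],[0,[65,186,0],0],[0,[78,224,0],0],[0,[91,262,0],0],[0,[104,300,0],0],[0,[111,320,0],0],[0,[116,332,0],0]]}}

```text
t: 1.82
ee_pos: [527.8, 149.2, 214.3]
orientation: [-3.054, -0.734, -0.0]
ft_force: [-0.8, -0.7, -0.0]
width: 88.1
grasp_force: 0.0
```

>>> {"name": "servo_tool", "arguments": {"plan": [[0,[0,0,0],0],[0,[0,0,0],0],[0,[0,0,0],0]]}}

```text
t: 2.07
ee_pos: [526.7, 145.1, 214.3]
orientation: [3.056, 0.728, -0.002]
ft_force: [-0.5, 0.3, 0.2]
width: 87.4
grasp_force: 0.0
```

```bash
cat >> h.py <<'E'
def wrist(name):
    o=ctrl.get_obs();im=ctrl.get_image("wrist");cv2.imwrite(name,im)
    T=np.eye(4);T[:3,:3]=cv2.Rodrigues(o["orientation"])[0];T[:3,3]=o["ee_pos"]
    np.save(name[:-3]+"npy",T@ctrl.camera_info("wrist")["T_tool_cam"]);return o,im
def wray(T,uv):
    c=ctrl.camera_info("wrist");f=240/np.tan(np.radians(c["fovy"]/2))
    d=np.array(uv)-[c["cx"],c["cy"]];r=np.linalg.norm(d);th=r/f
    return T[:3,3],T[:3,:3]@np.r_[np.sin(th)*d/r,np.cos(th)]
def wplane(T,uv,z):
    o,d=wray(T,uv);return o+d*(z-o[2])/d[2]
E
python3 - <<'E'
from h import *
o,im=wrist("pics/w1.png");print(o["t"],o["ee_pos"],o["ft_force"],o["qpos"])
E
```

```text
2.0667 [526.71555105 145.14883862 214.29646256] [-0.54524108  0.345366    0.16563354] [ 2.47288308e-01  3.09218350e-01  1.80417602e+00 -3.44377052e-04
  1.02937347e+00  1.35030979e+00]
```

View pics/w1.png

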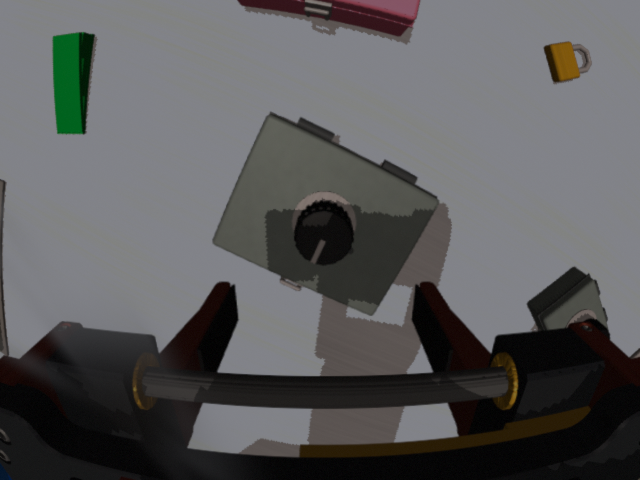

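The wrist view shows the knob's top disc at about (324,236), centred between the fingers, with the box's tilt as expected. Checking its position.

Run:
```python
from h import *
T=np.load("pics/w1.npy")
for uv in((324,236),(324,234)):print(wplane(T,uv,118))
# height: wrist ray against top-camera ray
o,d=wray(T,(324,236));K,R,t=P("top");o2=-R.T@t;d2=R.T@np.linalg.inv(K)@[230.8,307.3,1]
s=np.linalg.lstsq(np.c_[d,-d2],o2-o,rcond=None)[0];print(o+s[0]*d,o2+s[1]*d2)
```

```text
[527.1229739  146.82396706 118.        ]
[528.51667338 147.52871121 118.        ]
[526.39557491 146.46327133 115.32376554] [526.57404178 146.26937785 115.30139079]
```

>>> {"name": "servo_tool", "arguments": {"plan": [[0,[0,1,-20],0],[0,[0,1,-45],0],[0,[0,1,-70],0],[0,[0,1,-88],0],[0,[0,1,-100],0],[0,[0,1,-108],0],[0,[0,1,-113],0],[0,[0,1,-115],0],[0,[0,1,-115],0],[0,[0,1,-115],0]]}}

```text
t: 2.95
ee_pos: [528.0, 147.5, 100.3]
orientation: [-3.056, -0.73, -0.002]
ft_force: [0.1, 0.0, 0.2]
width: 88.0
grasp_force: 0.0
```

>>> {"name": "servo_tool", "arguments": {"plan": [[1,[0,0,0],0],[1,[0,0,0],0],[1,[0,0,0],0],[1,[0,0,0],0],[1,[0,0,0],0],[1,[0,0,0],0],[1,[0,0,0],0],[1,[0,0,0],0]]}}

```text
t: 3.62
ee_pos: [527.7, 147.0, 99.7]
orientation: [3.055, 0.73, 0.0]
ft_force: [0.9, -3.7, 2.2]
width: 43.2
grasp_force: 30.0
```

>>> {"name": "servo_tool", "arguments": {"plan": [[1,[0,0,-2],0],[1,[0,0,-4],0],[1,[0,0,-6],0],[1,[0,0,-8],0],[1,[0,0,-8],0],[1,[0,0,-8],0]]}}

```text
t: 4.12
ee_pos: [527.9, 147.1, 92.5]
orientation: [3.055, 0.73, 0.001]
ft_force: [-1.3, -4.5, 13.2]
width: 43.4
grasp_force: 30.0
```

>>> {"name": "servo_tool", "arguments": {"plan": [[1,[0,0,0],3],[1,[0,0,0],6],[1,[0,0,0],10],[1,[0,0,0],14],[1,[0,0,0],18],[1,[0,0,0],22],[1,[0,0,0],26],[1,[0,0,0],30],[1,[0,0,0],33],[1,[0,0,0],35]]}}

```text
t: 4.95
ee_pos: [527.3, 147.5, 92.5]
orientation: [-2.693, -1.618, 0.0]
ft_force: [-2.8, -2.6, 12.9]
width: 43.3
grasp_force: 30.0
```

Run:
```python
from h import *
o,im=wrist("pics/w2.png");print(o["t"],o["ee_pos"],o["ft_force"],o["moment"],o["width"],cv2.Rodrigues(o["orientation"])[0][:2,0])
cv2.imwrite("pics/w2c.png",cv2.resize(im[150:400,150:500],None,fx=2,fy=2))
```

```text
4.95 [527.30668195 147.46162959  92.48129552] [-2.84858199 -2.55675335 12.91718973] [-0.36946718  0.73954535 -0.02358893] 43.3273662126017 [0.4694673  0.88294986]
```

View pics/w2c.png

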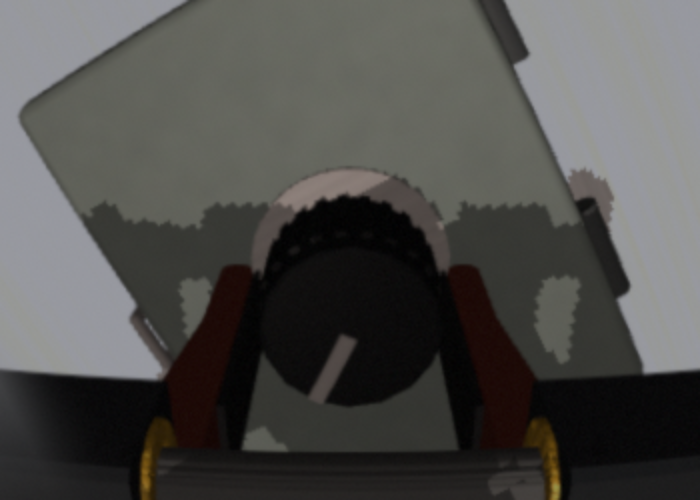

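The pointer sits at the same image angle as before the turn, so the knob is following the hand without slip. Continuing to the open end.

>>> {"name": "servo_tool", "arguments": {"plan": [[1,[0,0,0],4],[1,[0,0,0],8],[1,[0,0,0],12],[1,[0,0,0],16],[1,[0,0,0],20],[1,[0,0,0],24],[1,[0,0,0],28],[1,[0,0,0],32],[1,[0,0,0],35],[1,[0,0,0],36]]}}

```text
t: 5.83
ee_pos: [526.6, 147.4, 92.3]
orientation: [-2.061, -2.369, 0.002]
ft_force: [-5.2, -2.0, 12.5]
width: 43.4
grasp_force: 30.0
```

Run:
```python
from workcell import ctrl
import cv2
o=ctrl.get_obs();print(o["t"],o["ee_pos"],o["ft_force"],o["moment"],cv2.Rodrigues(o["orientation"])[0][:2,0],o["qpos"])
```

```text
5.8333 [526.64325762 147.38922418  92.2628794 ] [-5.17786054 -2.02650124 12.51844638] [-0.45927535  0.96317143 -0.49342211] [-0.13839174  0.99037753] [2.50857560e-01 4.85762338e-01 1.87978496e+00 6.49370144e-04
 7.77614586e-01 1.11556898e-01]
```

The moment about z has gone to -0.49 N m, so the knob is at the stop. Letting it rise while held, then opening and retreating.

>>> {"name": "servo_tool", "arguments": {"plan": [[1,[0,0,2],0],[1,[0,0,4],0],[1,[0,0,6],0],[1,[0,0,8],0],[1,[0,0,8],0],[1,[0,0,8],0]]}}

```text
t: 6.33
ee_pos: [526.6, 147.3, 99.5]
orientation: [-2.064, -2.367, 0.002]
ft_force: [-2.5, -1.4, 5.2]
width: 43.0
grasp_force: 30.0
```

>>> {"name": "servo_tool", "arguments": {"plan": [[0,[0,0,0],0],[0,[0,0,0],0],[0,[0,0,0],0],[0,[0,0,0],0],[0,[0,0,0],0],[0,[0,0,0],0],[0,[0,0,0],0],[0,[0,0,0],0]]}}

```text
t: 7.0
ee_pos: [527.4, 147.5, 99.5]
orientation: [2.064, 2.369, 0.0]
ft_force: [-0.2, -0.3, -0.2]
width: 87.3
grasp_force: 0.0
```

>>> {"name": "servo_tool", "arguments": {"plan": [[0,[0,0,10],0],[0,[0,0,30],0],[0,[0,0,55],0],[0,[0,0,80],0],[0,[0,0,100],0],[0,[0,0,110],0],[0,[0,0,115],0],[0,[0,0,115],0]]}}

```text
t: 7.67
ee_pos: [527.8, 147.6, 215.6]
orientation: [2.063, 2.368, 0.002]
ft_force: [-0.1, -0.4, -0.3]
width: 87.6
grasp_force: 0.0
```

Run:
```python
from h import *
o,im=wrist("pics/w3.png");print(o["t"],o["ee_pos"],o["ft_force"])
```

```text
7.6667 [527.79374556 147.55841004 215.59024113] [-0.12503221 -0.37459484 -0.26576286]
```

View pics/w3.png

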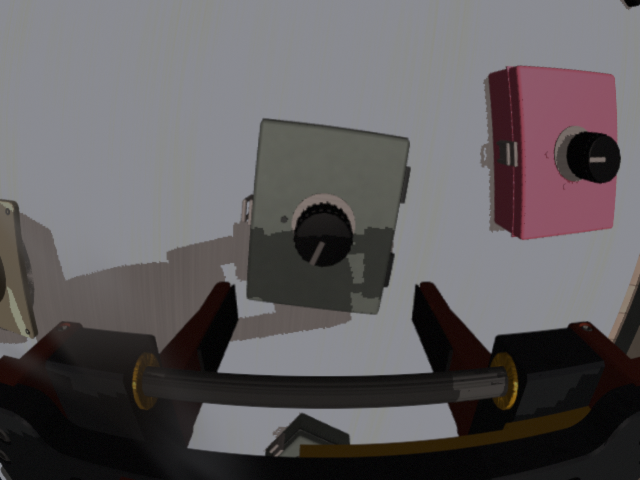

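The knob's pointer at (322,243)→(312,264) has turned with the hand by about 71° and now points at the open pip. The disc is the same size as before the turn, so the knob is up. One quick numeric check, then I hand in.

Run:
```python
from h import *
for n,p,q in(("w1",(324,241),(315,262)),("w3",(322,243),(312,264))):
    T=np.load(f"pics/{n}.npy");d=wplane(T,q,118)-wplane(T,p,118);print(n,np.degrees(np.arctan2(d[1],d[0]))%360)
    im=cv2.imread(f"pics/{n}.png")[195:275,285:365]
    m=(im.max(2)<40).astype(np.uint8);k,l,st,c=cv2.connectedComponentsWithStats(m);print(st[1:][st[1:,4].argmax()])
print(wplane(np.load("pics/w3.npy"),(323,238),118))
ctrl.close_job()
```

```text
w1 184.61252885232065
[   9    6   60   65 2925]
w3 253.40458791099786
[   8    8   61   65 2819]
[524.93682877 148.34209059 118.        ]
the job is handed in; nothing more can be done
```

I pressed the larger grey lockbox's knob, turned it about 70° counter-clockwise to its open stop, let it spring back up and released it. I never touched the smaller box, the gripper was clear at the end, and I handed the job in at about 7.7 s; no verdict came back.

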